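Pop the touch-latch lid of the mould-clip bin and push it wide open

TASK

Three steel bins with touch-latch lids stand on the chocolate counter; open the largest one, the mould-clip bin. Press the front edge of its lid down with a fingertip and let go so that the catch releases and the lid springs ajar by itself, then push the lid up and over from below with the fingers until it leans back wide open on its own, and take the hand away. Do not lift, tip or shove the bin, leave the two smaller bins shut, and leave the moulds, bowl, knife and jar where they lie.

Things in the scene. Friction and masses are not known exactly. Their poses are not given: they have to be found in the camera images.
- clip_bin: The larger bin, loose on the counter (about 2 to 3.4 kg with its lid): open steel box 140 mm deep (x) by 170 mm wide (y), 85 mm high, walls 5 mm. Origin at the centre of its underside; its z is up, its front (the side of the lid's free edge) faces its own -x and the hinge is along its +x rim. It may stand left, right or in the middle of the row, turned by up to about 0.3 rad.
- clip_lid (a joint): Hinge angle of the larger lid (rad): 0 latched shut (level), -0.03 pressed fully down, about 0.6 sprung ajar, 1.57 upright, 2.1 leaning back on its stop. A spring carries the released lid to 0.6 and holds it there; beyond that it swings freely, falls back to 0.6 if let go before upright, and stays open once past upright.
- clip_lid_hinge (a point): Point on the larger lid's hinge axis, mid-width, at the height of the lid's underside, 91 mm above the counter. The axis is the bin's y.
- clip_lid_press (a point): Where to press: on the top face of the larger lid, mid-width, 22 mm behind the free front edge, 130 mm from the hinge; moves with the lid. 98 mm above the counter when shut. Pressed down about 3 mm or more here (about 5 N; it stops at about 4 mm) and then released, the catch lets go; it cannot be pried.
- clip_lid_edge (a point): Middle of the lower front (free) edge of the larger lid, 152 mm from the hinge, moves with the lid. The lid is a steel sheet 152 mm deep, 176 mm wide, 6 mm thick (a 1.4 mm raised panel on top), about 0.25 kg, and overhangs the bin's front by 12 mm. Its underside is bare but for a 22 mm long catch tongue near its -y side, 34 mm in from the edge.
- nut_bin: One of the two smaller bins (alike), loose, to be left alone: same make, 120 mm deep (x) by 100 mm wide (y), 85 mm high, lid 132 x 106 mm. Origin at the centre of its underside; front faces its own -x.
- nut_lid (a joint): Hinge angle of the lid of nut_bin (rad): 0 latched shut; it too springs ajar if pressed.
- cup_bin: The other smaller bin, loose, to be left alone: same size and make as nut_bin. Origin at the centre of its underside; front faces its own -x.
- cup_lid (a joint): Hinge angle of the lid of cup_bin (rad): 0 latched shut; it too springs ajar if pressed.
- mould_mid: Loose mould half, 150 x 72 mm plate with a rounded rabbit shape, about 50 mm high, lying flat; origin at the centre of its underside. Bystander. Steel; lies beyond the bins, in the middle.
- mould_back_l: Loose mould half, 150 x 72 mm plate with a rounded rabbit shape, about 50 mm high, lying flat; origin at the centre of its underside. Bystander. Filled with chocolate; lies beyond the bins, to the left.
- mould_back_r: Loose mould half, 150 x 72 mm plate with a rounded rabbit shape, about 50 mm high, lying flat; origin at the centre of its underside. Bystander. Filled with chocolate; lies beyond the bins, to the right.
- mould_side: Loose mould half, 150 x 72 mm plate with a rounded rabbit shape, about 50 mm high, lying flat; origin at the centre of its underside. Bystander. Filled with chocolate; lies at the right-hand side.
- bowl: Small steel bowl, 72 mm across, 45 mm high; origin at the centre of its underside. Bystander in front of the bins.
- palette_knife: Palette knife 260 mm long, 20 mm high, lying at the right beside the bins, pointing away from the robot; origin at its middle, underneath. Bystander.
- jar: Closed jar, 68 mm across, 100 mm high, at the left; origin at the centre of its underside. Bystander.

How it is judged:
By the outcome, as a careful person would: the job done as asked, in the order asked, and still so for the second after the job is handed in, with the robot touching nothing.
It also fails if it takes over 48 s, if anything falls off the work surface, if the arm or the gripper's body presses on something with over 40 N, if the wrist force passes 120 N, or if a joint passes its speed limit or range.

ROBOT

A 6-joint arm with a two-finger parallel gripper is mounted at the origin on the work surface. World frame = base frame: x ahead of the robot, y to its left, z up, the work surface at z = 0. Lengths are in m, angles in degrees, forces in N, time in s.
With the tool pointing down it reaches from about 0.275 to 1 m from the base axis. Payload 8.4 kg.
Tool frame: the origin (TCP) lies between the finger pads; the fingertips stand 22 mm ahead of it and the grasp point (between the pads) lies 3 mm ahead of it; z points along the fingers, y is the line along which they close (so a half turn about z gives the same grasp; the last joint's range is limited). The gripper opens to 85 mm and grips with 20 to 120 N. Pads are 22 mm wide; open, the fingers measure 114 mm over their backs; the gripper's body (76 mm by 85 mm) begins 54 mm behind the grasp point. The pads swing forward as they close: fully open they stand 13 mm farther back than shut.
Start: joints at [70.508, 20.225, 93.587, -0, 66.188, -0.138], TCP at [0.207, 0.59, 0.253] pointing down, gripper open.
Joint ranges: [-150.9, 150.9], [-52.94, 120.26], [3.33, 152.33], [-74.26, 254.26], [0, 154.13], [-172.89, 172.89]. Speed limits (degrees/s): [127.2, 127.2, 159.86, 180, 180, 180].

INTERFACE

Orientations are given as [roll, pitch, yaw] about the fixed x, y, z axes, in that order (R = Rz(yaw) Ry(pitch) Rx(roll)).
In Python, from workcell import sensors, vision, order gives the robot as it stands.
- The arm moves only by the tool drive_tool, never from a script. Its argument "targets" is a list that holds one entry, the list of rows, each a list of 5 numbers: the shift along the tool's x, y, z in cm, then the turn about the tool's z in degrees, then the opening, from 0 (shut) to 1 (fully open). A call has 1 to 10 rows; each row shifts and turns the commanded pose from where the row before left it, along the tool's axes as they then stand; what a row does not reach is not made up. A row lasts 1/8 s, in which the tool goes at most 62.5 mm and 10.7 degrees, less where a joint would pass 70% of its speed; a pose out of reach is approached as far as the arm can. A call with a gripper value outside its range is refused whole. The fingers move at their own pace and stop on an object; the grip force is fixed at half the most. Time passes only in rows, so rows that do not move let the fingers close. It gives the time, the measured TCP pose, the force, the opening and the grip force at its end, in the units of the state.
- sensors.get_state(): the state, without advancing time (a new reading comes with each control period).
- vision.grab_frame(name): name is "side" or "top"; returns a dict with "frame" (420x560x3 uint8, blue, green, red), "range_z" (420x560 float32, m along the optical axis (not along the pixel's ray), 0 where there is no reading), "mtx" (3x3 intrinsics, pixels), "eye" and "attitude" of the camera in the world. Camera axes: x right, y down, z forward; pixel columns grow to the right and rows downward; lengths in m; the calibration is good to about 2 mm. A picture is of the moment at which its call begins.
- order.close_job(): hands the job in; it is judged then, once.
The state is a dict: "time": time; "q": joint angles; "joint_velocities": joint speeds; "joint_torque": joint torques, N m; "tool_pos": TCP position; "tcp_rot": TCP orientation; "ft_force": force on the tool from outside, world axes, zero at the start; "moment": the same for the moment, N m; "opening": opening from 0.0 (shut) to 1.0 (fully open); "grip_force": force on a finger pad.
Only numpy, scipy, OpenCV 4.12 (cv2) and the standard library are available. Lean on these libraries where they do the work, as an engineer would, in place of code of your own. Each camera call takes 0.05 s, during which the arm holds its last target. There are 200 camera calls.

## Working session

There is one attempt and no reset: what is moved stays moved. The work goes in short steps, Python scripts to look and compute and a tool call to move; the robot and the scene stay as the last step left them, time stands still between calls to the robot, and variables do not carry over. Pictures are saved under pics/ and viewed, at most 10 in all, crops included, and the job is handed in when it is done.

Besides the shell and the picture viewer there is one more tool, called after "Request:" as name(argument=value, ...) on one line, values as JSON. drive_tool: Moves the arm, as the interface text tells. Its arguments: {"type":"object","properties":{"targets":{"type":"array","items":{"type":"array","items":{"type":"array","items":{"type":"number"}}}}},"required":["targets"]}

```bash
mkdir -p pics; cat > h.py <<'E'
import numpy as np, cv2
from workcell import sensors, vision, order
def grab(n):
    f=vision.grab_frame(n); return f
def R(f):
    a=np.array(f["attitude"],float)
    if a.shape==(3,3): return a
    from scipy.spatial.transform import Rotation as Ro
    return Ro.from_euler('xyz',a,degrees=True).as_matrix() if a.size==3 else Ro.from_quat(a).as_matrix()
def cloud(f):
    z=f["range_z"]; v,u=np.mgrid[:z.shape[0],:z.shape[1]]; K=f["mtx"]
    p=np.stack([(u-K[0][2])/K[0][0]*z,(v-K[1][2])/K[1][1]*z,z],-1)
    w=p@R(f).T+np.array(f["eye"]); w[z==0]=np.nan; return w
E
python3 - <<'E'
from h import *
for n in("top","side"):
    f=grab(n); cv2.imwrite(f"pics/{n}0.png",f["frame"]); print(n,f["mtx"],f["eye"],f["attitude"])
    np.savez(f"{n}0.npz",w=cloud(f),im=f["frame"])
    w=cloud(f); print(w[210,280],w[300,280])
print(sensors.get_state())
E
```

```text
top [[400.20663233   0.         280.49274887]
 [  0.         400.20663233 203.85352418]
 [  0.           0.           1.        ]] [ 0.29992716 -0.00640731  1.61947152] [-169.69923456   -0.6926599   -88.29593308]
[ 0.55259613 -0.01538172  0.09903487] [ 0.20986979 -0.02670101  0.00278258]
side [[461.83931986   0.         285.76920422]
 [  0.         461.83931986 208.11861257]
 [  0.           0.           1.        ]] [-0.1363681  -0.86290397  1.12969614] [-133.36028292    1.01213007  -40.7141965 ]
[ 0.54187966 -0.01822658  0.0994167 ] [ 0.3589907  -0.23067953  0.00068368]
{'time': 0.1, 'q': array([ 7.05090095e+01,  2.02591454e+01,  9.36244947e+01,  1.27450205e-03,
        6.61883499e+01, -1.37833925e-01]), 'joint_velocities': array([-0.05106272, -0.03651915, -0.23087251, -0.03233994, -0.12650188,
       -0.05243511]), 'joint_torque': array([-1.29359712e-03, -6.06353331e+01, -3.42821181e+01,  9.65628089e-06,
        3.95106807e-03, -3.17794661e-05]), 'tool_pos': array([0.20698252, 0.589308  , 0.2526323 ]), 'tcp_rot': array([-1.79928013e+02, -1.33854578e-03,  1.60646327e+02]), 'ft_force': array([0.28489989, 0.92354699, 0.20515957]), 'moment': array([ 0.02185322, -0.00028189, -0.01594711]), 'grip_force': 0.0, 'opening': 1.0008261922667332}
```

View pics/top0.png

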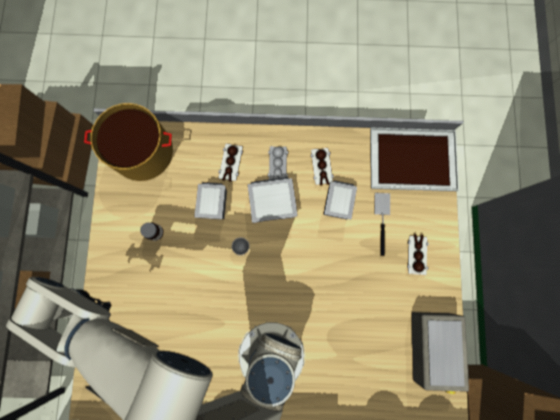

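View pics/side0.png

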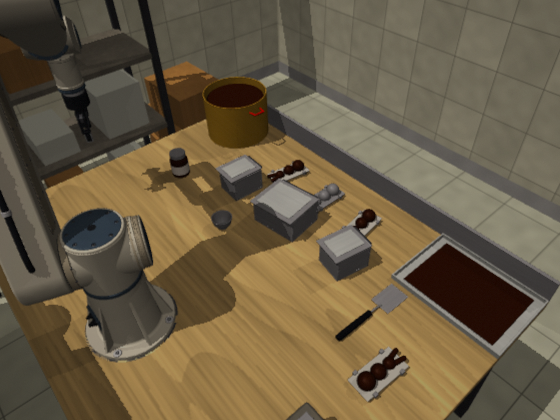

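The top view shows the large bin in the middle (pixel 272,200), small bins at (211,200) and (340,200), the bowl at (240,246) and the jar at (151,231). The side view shows the same layout, with the mould plate behind the large bin.

```bash
python3 - <<'E'
from h import *
for n,bx in(("top",None),("side",None)):
    w=np.load(f"{n}0.npz")["w"]
    m=((w[...,2]>.085)&(w[...,2]<.107)&(w[...,0]>.4)&(w[...,0]<.75)&(abs(w[...,1])<.4)).astype(np.uint8)
    k,l,s,c=cv2.connectedComponentsWithStats(m)
    for i in range(1,k):
        if s[i,4]<80: continue
        p=w[l==i]; r=cv2.minAreaRect((p[:,:2]*1000).astype(np.float32))
        print(n,s[i],np.round(r[0],1),np.round(r[1],1),round(r[2],1),"z",np.percentile(p[:,2],[5,50,95]).round(4))
    m=((w[...,2]>.02)&(w[...,0]>.35)&(w[...,0]<.85)&(abs(w[...,1])<.45)).astype(np.uint8)
    k,l,s,c=cv2.connectedComponentsWithStats(m)
    for i in range(1,k):
        if s[i,4]<30: continue
        p=w[l==i]; print(' obj',p.min(0).round(3),p.max(0).round(3))
E
```

```text
top [ 247  177   51   45 1815] [598.2  18.2] [162.6 175.8] 9.8 z [0.0912 0.0975 0.1031]
top [325 180  32  39 947] [ 605.8 -250.2] [106.6 141.3] 80.2 z [0.0908 0.0968 0.1024]
top [195 182  30  37 960] [586.8 258.5] [105.9 142.7] 88.1 z [0.0911 0.0974 0.1035]
 obj [0.755 0.406 0.021] [0.846 0.45  0.196]
 obj [0.678 0.149 0.02 ] [0.83  0.233 0.053]
 obj [ 0.506 -0.081  0.02 ] [0.836 0.117 0.111]
 obj [ 0.53  -0.311  0.02 ] [ 0.824 -0.151  0.107]
 obj [0.514 0.204 0.02 ] [0.658 0.313 0.106]
 obj [0.382 0.101 0.02 ] [0.45  0.169 0.053]
side [215 155  47  29 729] [578.2 255.3] [111.2 142.3] 87.5 z [0.0889 0.0944 0.0988]
side [ 250  179   69   46 1715] [590.2  15.4] [164.9 179. ] 10.1 z [0.0901 0.0946 0.0988]
side [ 316  225   56   39 1217] [ 598.5 -251.3] [110.1 142.9] 79.9 z [0.0901 0.095  0.0989]
 obj [0.731 0.403 0.02 ] [0.848 0.45  0.188]
 obj [0.507 0.198 0.02 ] [0.651 0.314 0.103]
 obj [ 0.498 -0.085  0.02 ] [0.821 0.222 0.105]
 obj [ 0.521 -0.314  0.02 ] [ 0.819 -0.157  0.102]
 obj [0.373 0.096 0.02 ] [0.442 0.171 0.047]
```

Request:
drive_tool(targets=[[[0,0,0,-9.8,0],[0,0,0,-9.8,0],[0,0,0,-9.8,0],[-1.2,-3.5,0,0,0],[-1.2,-3.5,0,0,0],[-1.2,-3.5,0,0,0],[-1.2,-3.5,0,0,0],[-1.2,-3.5,0,0,0],[-1.2,-3.5,0,0,0],[-1.2,-3.5,0,0,0]]])

```text
time: 1.35
tool_pos: [0.3329, 0.3619, 0.253]
tcp_rot: [-180.0, -0.0, -169.9]
ft_force: [1.1, -0.3, -0.1]
opening: -0.0
grip_force: 0.0
```

Request:
drive_tool(targets=[[[-1.2,-3.5,0,0,0],[-1.2,-3.5,0,0,0],[-1.2,-3.5,0,0,0],[-1.2,-3.5,0,0,0],[-1.2,-3.5,0,0,0],[-1.2,-3.5,0,0,0],[-1.2,-3.5,0,0,0],[-1.2,-3.5,0,0,0],[0,0,0,0,0],[0,0,0,0,0]]])

```text
time: 2.6
tool_pos: [0.4755, 0.1043, 0.253]
tcp_rot: [180.0, -0.0, -170.0]
ft_force: [-0.7, 0.4, -0.5]
opening: 0.003
grip_force: 0.0
```

Request:
drive_tool(targets=[[[-1.1,-2.6,0,0,0],[-1.1,-2.6,0,0,0],[-1.1,-2.7,0,0,0],[-1.0,-2.7,0,0,0],[0,0,3,0,0],[0,0,3,0,0],[0,0,3,0,0],[0,0,1.5,0,0],[0,0,0,0,0]]])

```text
time: 3.72
tool_pos: [0.5361, 0.0079, 0.1476]
tcp_rot: [180.0, -0.1, -169.9]
ft_force: [-0.2, -0.8, 0.4]
opening: 0.003
grip_force: 0.0
```

```bash
python3 - <<'E'
from h import *
for n in("top","side"):
    f=grab(n); np.savez(f"{n}1.npz",w=cloud(f),im=f["frame"])
    if n=="side": cv2.imwrite("pics/side1.png",cv2.resize(f["frame"][110:260,200:400],(800,600),interpolation=cv2.INTER_CUBIC))
    w=cloud(f); t=np.array(sensors.get_state()["tool_pos"])
    m=(np.hypot(w[...,0]-t[0],w[...,1]-t[1])<.045)&(w[...,2]>.115)&(w[...,2]<.19)
    p=w[m]; print(n,t,len(p),p.min(0).round(3) if len(p) else 0,p.max(0).round(3)if len(p) else 0)
    for lo in np.arange(.115,.19,.01):
        q=p[(p[:,2]>lo)&(p[:,2]<lo+.01)]
        if len(q): print(lo.round(3),len(q),np.median(q,0).round(3),q[:,:2].min(0).round(3),q[:,:2].max(0).round(3))
E
```

```text
top [0.53685658 0.00780663 0.14857287] 5 [ 0.522 -0.033  0.184] [0.535 0.043 0.19 ]
0.175 3 [0.522 0.035 0.185] [ 0.522 -0.033] [0.535 0.043]
0.185 2 [0.528 0.005 0.188] [ 0.522 -0.029] [0.534 0.039]
side [0.53732342 0.00766984 0.14912222] 167 [ 0.514 -0.034  0.124] [0.552 0.045 0.19 ]
0.115 1 [0.53  0.001 0.124] [0.53  0.001] [0.53  0.001]
0.125 9 [0.524 0.003 0.13 ] [ 0.522 -0.006] [0.538 0.013]
0.135 23 [ 0.526 -0.002  0.139] [ 0.52 -0.01] [0.544 0.018]
0.145 24 [ 0.526 -0.     0.15 ] [ 0.52 -0.01] [0.542 0.019]
0.155 12 [0.526 0.006 0.159] [ 0.521 -0.008] [0.534 0.017]
0.165 30 [0.523 0.004 0.171] [ 0.516 -0.027] [0.551 0.036]
0.175 48 [ 0.524 -0.005  0.179] [ 0.514 -0.033] [0.547 0.04 ]
0.185 20 [ 0.523 -0.004  0.187] [ 0.515 -0.034] [0.552 0.045]
```

View pics/side1.png

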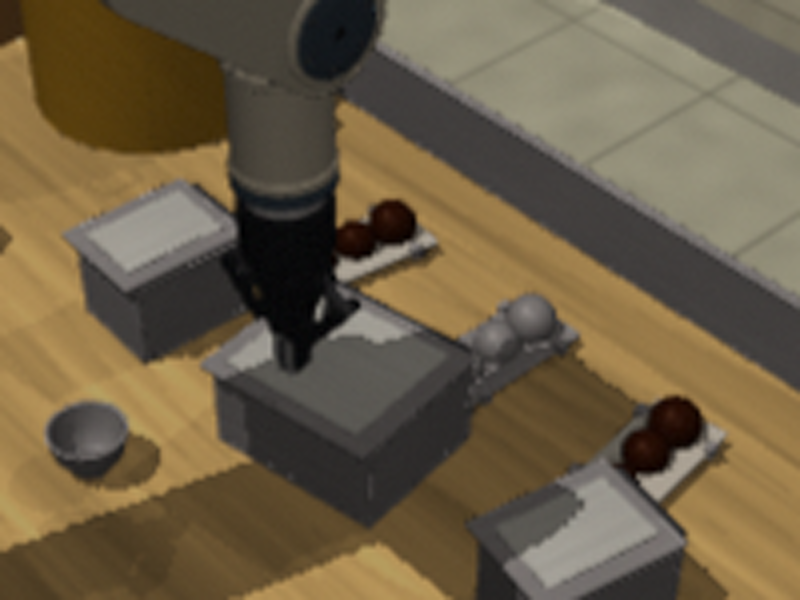

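The side view shows the closed fingertip (crop pixel 292,360) just above the front rim of the large lid, mid-width. It sits about 5 mm too far in.

Request:
drive_tool(targets=[[[0.5,0,1.2,0,0],[0,0,1.0,0,0],[0,0,0.2,0,0],[0,0,0,0,0]]])

```text
time: 4.32
tool_pos: [0.5318, 0.0064, 0.1241]
tcp_rot: [180.0, -0.0, -170.0]
ft_force: [0.3, 0.6, 0.4]
opening: -0.003
grip_force: 0.0
```

Request:
drive_tool(targets=[[[0,0,0.1,0,0],[0,0,0.1,0,0],[0,0,0.1,0,0],[0,0,0,0,0]]])

```text
time: 4.82
tool_pos: [0.5318, 0.0064, 0.1212]
tcp_rot: [180.0, -0.0, -170.0]
ft_force: [-0.1, -0.1, -0.4]
opening: 0.001
grip_force: 0.0
```

Request:
drive_tool(targets=[[[0,0,0.1,0,0],[0,0,0.1,0,0],[0,0,0,0,0]]])

```text
time: 5.2
tool_pos: [0.5318, 0.0064, 0.1192]
tcp_rot: [-180.0, -0.0, -170.0]
ft_force: [0.4, 0.5, -0.1]
opening: -0.002
grip_force: 0.0
```

Request:
drive_tool(targets=[[[0,0,0.1,0,0],[0,0,0.1,0,0],[0,0,0,0,0]]])

```text
time: 5.58
tool_pos: [0.5318, 0.0064, 0.1173]
tcp_rot: [-180.0, -0.0, -170.0]
ft_force: [-1.3, -0.8, 3.9]
opening: 0.001
grip_force: 1.7
```

Request:
drive_tool(targets=[[[0,0,0.1,0,0],[0,0,0.05,0,0],[0,0,0,0,0]]])

```text
time: 5.95
tool_pos: [0.5318, 0.0064, 0.1157]
tcp_rot: [180.0, -0.0, -170.0]
ft_force: [-1.4, -0.2, 4.5]
opening: 0.004
grip_force: 2.2
```

Request:
drive_tool(targets=[[[0,0,0.06,0,0],[0,0,0,0,0]]])

```text
time: 6.2
tool_pos: [0.5318, 0.0064, 0.1152]
tcp_rot: [-180.0, -0.0, -170.0]
ft_force: [-2.7, -1.0, 4.9]
opening: -0.001
grip_force: 2.5
```

Request:
drive_tool(targets=[[[0,0,-4,0,0],[1.5,0,-5,0,0],[3,0,-3,0,0],[3,0,0,0,0],[0,0,0,0,0],[0,0,0,0,0]]])

```text
time: 6.95
tool_pos: [0.4587, -0.0067, 0.2352]
tcp_rot: [-180.0, 0.1, -170.0]
ft_force: [-0.3, 0.4, -0.3]
opening: 0.002
grip_force: 0.0
```

```bash
python3 - <<'E'
from h import *
f=grab("side"); cv2.imwrite("pics/side2.png",cv2.resize(f["frame"][110:260,200:400],(800,600),interpolation=cv2.INTER_CUBIC)); w=cloud(f)
t=sensors.get_state()["tool_pos"]; print(t)
d=np.array([np.cos(np.radians(10)),np.sin(np.radians(10))]); e=np.array([-d[1],d[0]])
o=np.array([.59,.0154])
s=(w[...,:2]-o)@d; l=(w[...,:2]-o)@e
m=(abs(l)<.1)&(w[...,2]>.09)&(w[...,2]<.2)&(s>-.09)&(s<.1)
for a in np.arange(-.09,.1,.01):
    k=m&(s>=a)&(s<a+.01)
    if k.sum()>3: print(a.round(3),k.sum(),np.percentile(w[k][:,2],[5,50,95]).round(3),l[k].min().round(3),l[k].max().round(3))
E
```

```text
[ 0.45880159 -0.00662534  0.23504617]
-0.06 40 [0.174 0.177 0.179] -0.085 0.059
-0.05 59 [0.166 0.175 0.179] -0.088 0.063
-0.04 64 [0.139 0.169 0.172] -0.089 0.07
-0.03 46 [0.16  0.163 0.167] -0.088 0.078
-0.02 32 [0.151 0.156 0.16 ] -0.086 0.053
-0.01 43 [0.146 0.15  0.153] -0.089 0.059
-0.0 42 [0.138 0.142 0.146] -0.088 0.061
0.01 41 [0.131 0.136 0.139] -0.087 0.07
0.02 40 [0.124 0.129 0.133] -0.088 0.071
0.03 43 [0.118 0.122 0.126] -0.087 0.085
0.04 45 [0.11  0.115 0.119] -0.088 0.084
0.05 42 [0.105 0.109 0.113] -0.087 0.086
0.06 28 [0.097 0.102 0.106] -0.089 0.084
0.07 25 [0.091 0.095 0.098] -0.084 0.084
```

View pics/side2.png

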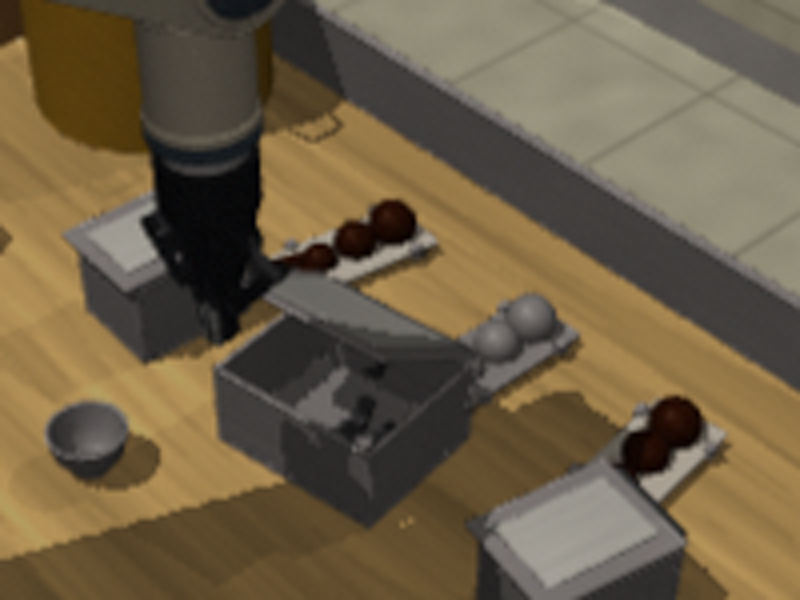

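The lid sprang ajar by itself at about 0.6 rad (free edge near crop pixel 275,290, z ≈ 0.177). The finger is in front of it at (215,335).

Request:
drive_tool(targets=[[[0,0,-0.0,0,0],[0,0,2.5,0,0],[0,0,2.8,0,0],[-2.5,0,0,0,0],[-2.5,0,0,0,0],[-1,0,0,0,0],[-0.5,0,0,0,0],[0,0,0,0,0]]])

```text
time: 8.0
tool_pos: [0.5216, 0.0046, 0.182]
tcp_rot: [180.0, -0.0, -170.0]
ft_force: [0.6, -0.2, -0.5]
opening: -0.004
grip_force: 0.0
```

Request:
drive_tool(targets=[[[-0.5,0,0,0,0],[-0.9,0,-1.2,0,0],[-1.0,0,-1.2,0,0],[-1.1,0,-1.0,0,0],[-1.2,0,-0.9,0,0],[0,0,0,0,0]]])

```text
time: 8.75
tool_pos: [0.57, 0.013, 0.2261]
tcp_rot: [-180.0, 0.2, -169.9]
ft_force: [-1.4, -0.9, 0.5]
opening: -0.001
grip_force: 0.6
```

```bash
python3 - <<'E'
from h import *
f=grab("side"); cv2.imwrite("pics/side3.png",cv2.resize(f["frame"][110:260,200:400],(800,600),interpolation=cv2.INTER_CUBIC)); w=cloud(f)
t=sensors.get_state(); print(t["tool_pos"],t["ft_force"])
d=np.array([np.cos(np.radians(10)),np.sin(np.radians(10))]); e=np.array([-d[1],d[0]])
o=np.array([.59,.0154])
s=(w[...,:2]-o)@d; l=(w[...,:2]-o)@e
m=(l<-.03)&(l>-.1)&(w[...,2]>.09)&(w[...,2]<.26)&(s>-.09)&(s<.1)
for a in np.arange(-.09,.1,.01):
    k=m&(s>=a)&(s<a+.01)
    if k.sum()>3: print(a.round(3),k.sum(),np.percentile(w[k][:,2],[5,50,95]).round(3))
E
```

```text
[0.56899123 0.01291656 0.22541009] [-1.56537634 -0.60928407  1.15733449]
-0.02 27 [0.176 0.214 0.218]
-0.01 47 [0.178 0.204 0.217]
-0.0 20 [0.181 0.187 0.194]
0.01 15 [0.168 0.172 0.18 ]
0.02 15 [0.154 0.161 0.166]
0.03 16 [0.135 0.143 0.15 ]
0.04 13 [0.123 0.128 0.134]
0.05 14 [0.107 0.114 0.121]
0.06 15 [0.096 0.101 0.109]
```

View pics/side3.png

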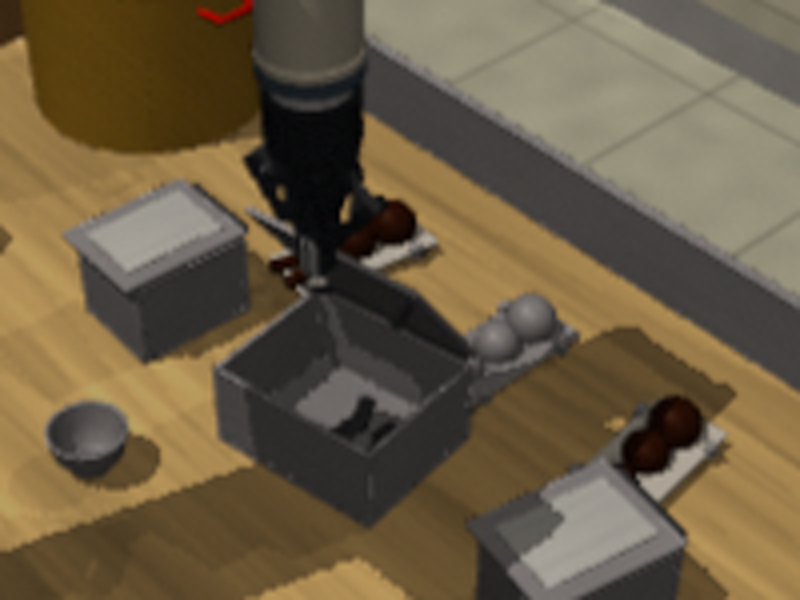

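The side view shows the lid lifted by its edge to about 1.0 rad, with the fingertip at (318,280) just below that edge; the bin has not moved. I'll keep following the arc.

Request:
drive_tool(targets=[[[-1.3,0,-0.7,0,0],[-1.4,0,-0.6,0,0],[-1.4,0,-0.4,0,0],[-1.5,0,-0.2,0,0],[-1.5,0,-0.1,0,0],[-1.5,0,0,0,0],[-1.5,0,0,0,0],[-1.5,0,0,0,0],[0,0,0,0,0]]])

```text
time: 9.93
tool_pos: [0.6835, 0.0333, 0.2449]
tcp_rot: [-180.0, 0.0, -169.9]
ft_force: [-1.1, 0.1, -0.6]
opening: -0.005
grip_force: 0.0
```

```bash
python3 - <<'E'
from h import *
f=grab("side"); cv2.imwrite("pics/side4.png",cv2.resize(f["frame"][110:260,200:400],(800,600),interpolation=cv2.INTER_CUBIC))
t=sensors.get_state(); print(t["tool_pos"],t["ft_force"])
E
```

```text
[0.68269367 0.03315904 0.24480997] [0.46126102 0.35315242 0.0485204 ]
```

View pics/side4.png

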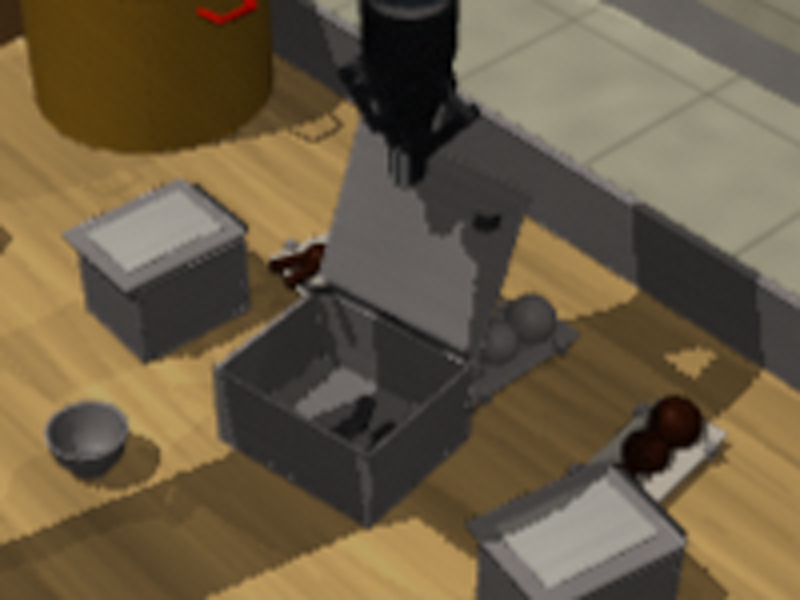

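The lid is past upright and leaning back, and the fingers (405,170) are in front of it with no force on them. I'll back off and up.

Request:
drive_tool(targets=[[[1.5,0,-1,0,0],[3,0,-2,0,0],[3.5,0,-2,0,0],[3.5,0,-2,0,0],[3.5,0,-1,0,0],[3.5,0,0,0,0],[3.5,0,0,0,0],[0,0,0,0,0],[0,0,0,0,0]]])

```text
time: 11.1
tool_pos: [0.4658, -0.0054, 0.3259]
tcp_rot: [-180.0, 0.1, -170.0]
ft_force: [0.6, -0.3, -0.4]
opening: 0.001
grip_force: 0.0
```

```bash
python3 - <<'E'
from h import *
f=grab("side"); cv2.imwrite("pics/side5.png",cv2.resize(f["frame"][80:290,150:430],(800,600),interpolation=cv2.INTER_CUBIC)); w=cloud(f)
t=sensors.get_state(); print(t["tool_pos"],t["ft_force"])
d=np.array([np.cos(np.radians(10)),np.sin(np.radians(10))]); e=np.array([-d[1],d[0]])
o=np.array([.59,.0154])
s=(w[...,:2]-o)@d; l=(w[...,:2]-o)@e
m=(abs(l)<.07)&(s>.05)&(s<.2)
for z in np.arange(.1,.24,.02):
    k=m&(w[...,2]>=z)&(w[...,2]<z+.02)
    if k.sum()>3: print(z.round(3),k.sum(),np.median(s[k]).round(3))
E
```

```text
[ 0.4662437  -0.00529432  0.32575057] [-0.53757449 -0.61658213  0.23229993]
0.1 243 0.085
0.12 240 0.098
0.14 245 0.11
0.16 245 0.121
0.18 229 0.133
0.2 256 0.144
0.22 5 0.147
```

View pics/side5.png

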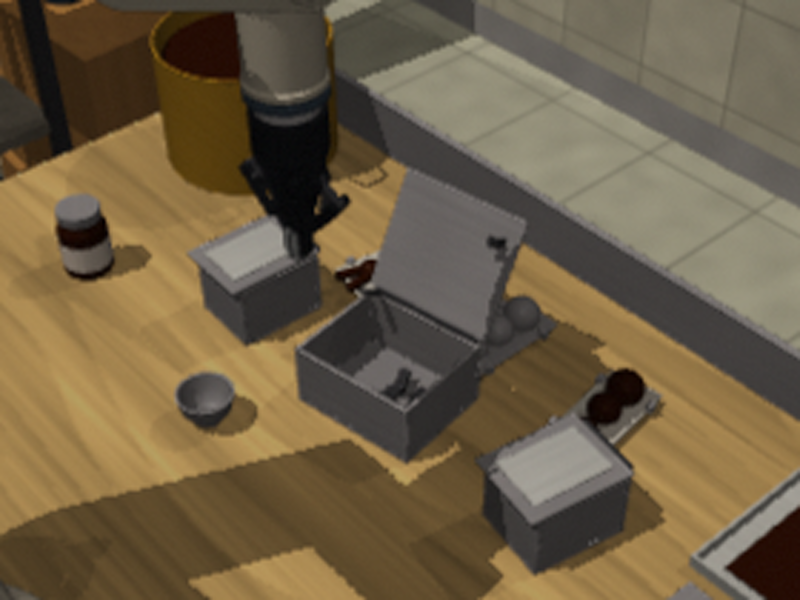

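The lid leans back at about 2.1 rad, with its top edge near (465,195). The hand is clear, and the small bins, bowl and jar are untouched.

```bash
python3 -c "
from workcell import order
print(order.close_job())"
```

```text
the job is handed in; nothing more can be done
None
```

The mould-clip bin is open: its lid sprang ajar after the press, I pushed it over, and it now leans back by itself at about 2.1 rad; the hand is clear, the smaller bins are shut, nothing else looked moved, and the job was handed in at about 11 s.

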